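Unpack cartons from a clipped box and stack them

TASK

Flip both sprung clips off the lid of the grey storage box, lift the lid off and set it flat on the bench, then take out every carton and stack them flat in one square column on the small steel plate, edges in line with the plate. When the box is empty put the lid back so that it sits down flush, leaving the clips undone, and do not knock the beaker, timer or tape roll about.

Things in the scene. Friction and masses are not known exactly. Their poses are not given: they have to be found in the camera images.
- clip_box: Grey open-topped plastic box fixed to the bench (place and yaw vary), 180 (x) x 160 (y) x 48 mm high, walls and floor 4 mm. Origin: centre of its underside on the bench; z up; its clips are on the +y (left) and -y (right) walls. Inside are 2 to 4 cartons in a 2 x 2 layout, lying flat about 36 mm either side of the centre in x and in y, their axes within 4 degrees of the box's.
- box_rim (a point): Centre of the box's mouth, at the height of its rim (48 mm above the bench). Bare bench for the lid lies to the left of the box, in front of the black computer, round (0.445, 0.36) from the base; to get there draw the lifted lid toward the robot first, as the computer begins 0.58 m ahead.
- lid: White loose lid, a plate 186 (x) x 182 (y) x 4 mm, about 0.2 to 0.3 kg. Origin: centre of the plate's underside, which lies on the rim when closed (48 mm above the bench) ; a rounded lip 7 mm deep below the plate drops inside the box walls with 2.5 mm play all round. Lying on the bench it stands on this lip, origin 7 mm up. z up. It overhangs the box by 11 mm on the clip sides. Same shape either way round.
- lid_handle (a point): Centre of the lid's handle bar, 32 mm above the lid's origin: a straight bar 12 mm thick (lid x), 90 mm long (lid y), 12 mm high, with a 22 mm gap under it; pinch it across x from above. The bar's top is 38 mm above the lid's origin.
- clip_left (a joint): Angle of the clip on the box's +y wall: 0 = closed, wire bar over the lid's edge so that the lid cannot lift; 1.8 = flipped right down and outward. Over-centre spring: it holds shut below 0.45 and snaps fully open by itself beyond. Hinge axis along box x, 84 mm from the box centre in y, 32 mm above the bench.
- clip_left_tab (a point): Middle of the left clip's black finger tab, 48 mm wide (x), 4 mm thick, 26 mm high. When closed it stands above and just outside the lid's edge, from about 54 to 80 mm above the bench, leaning 0.22 rad outward. Pushing its inner face outward (box +y) with about 3 N, then out and down about the hinge, flips the clip. Open, the tab reaches about 45 mm beyond the hinge.
- clip_right (a joint): Angle of the clip on the box's -y wall, as clip_left, mirrored: 0 closed, 1.8 flipped open, snaps over at 0.45.
- clip_right_tab (a point): Middle of the right clip's tab, as clip_left_tab, mirrored: push it outward along box -y.
- base_plate: Small fixed brushed-steel plate lying on the bench to the right of the box, 52 (x) x 72 (y) mm, top 6 mm above the bench. Origin: its centre at bench level; the cartons' 60 mm sides go along its y. Place and yaw vary.
- plate_top (a point): Centre of the steel plate's top face.
- tape: Roll of black tape, 64 mm across, 19 mm high, a bystander; origin at the centre of its underside.
- timer: White bench timer, 31 x 64 x 58 mm, a bystander; origin at the centre of its underside.
- beaker: Small beaker, 46 mm across, 60 mm high, a bystander; origin at the centre of its underside.
- carton_1: Flat closed paper carton, 40 (x) x 60 (y) x 22 mm (z), 50 g, loose; lies flat in the box at the start (may be absent). Origin: centre of its underside. Pinch it across the 40 mm. All cartons are alike.
- carton_2: Flat closed paper carton, 40 (x) x 60 (y) x 22 mm (z), 50 g, loose; lies flat in the box at the start (may be absent). Origin: centre of its underside. Pinch it across the 40 mm.
- carton_3: Flat closed paper carton, 40 (x) x 60 (y) x 22 mm (z), 50 g, loose; lies flat in the box at the start (may be absent). Origin: centre of its underside. Pinch it across the 40 mm.
- carton_4: Flat closed paper carton, 40 (x) x 60 (y) x 22 mm (z), 50 g, loose; lies flat in the box at the start (may be absent). Origin: centre of its underside. Pinch it across the 40 mm.

How it is judged:
By the outcome, as a careful person would: the job done as asked, in the order asked, and still so for the second after the job is handed in, with the robot touching nothing.
Of carton_1, carton_2, carton_3, carton_4 only 2 to 4 are there at a start; the rules pass over those that are not, and their reading is None.
At some moment in a run one of lid may be knocked a few centimetres aside while the robot is not near it.
Once in a run the grip may slacken for a moment while it holds something.
It also fails if it takes over 210 s, if anything falls off the work surface, if the arm or the gripper's body presses on something with over 40 N, if the wrist force passes 120 N, or if a joint passes its speed limit or range.

ROBOT

A 6-joint arm with a two-finger parallel gripper is mounted at the origin on a cart in front of the work surface, level with it; the furniture and walls round the work are solid. World frame = base frame: x ahead of the robot, y to its left, z up, the work surface at z = 0. Lengths are in m, angles in rad, forces in N, time in s.
With the tool pointing down it reaches from about 0.25 to 0.8 m from the base axis. Payload 8.5 kg.
Tool frame: the origin (TCP) lies at the very end of the fingers, on their centre line; the grasp point (between the pads) lies manip.grasp_offset behind it (manip.grasp_offset is the distance from the TCP to the grasp point, in m); z points along the fingers, y is the line along which they close (so a half turn about z gives the same grasp; the last joint's range is limited). The gripper opens to 85 mm and grips with 20 to 120 N. Pads are 22 mm wide; open, the fingers measure 114 mm over their backs; the gripper's body (76 mm by 85 mm) begins 54 mm behind the grasp point. The pads swing forward as they close: fully open they stand 13 mm farther back than shut.
Start: joints at [-1.161, 0.238, -0.013, 1.319, 0, 1.571], TCP at [0.209, -0.481, 0.231] pointing down, gripper open.
Joint ranges: [-2.66, 2.66], [-1.03, 1.9], [-1.14, 1.46], [-1.82, 2.27], [-1.45, 1.34], [-3.14, 3.14]. Speed limits (rad/s): [2.22, 2.22, 2.79, 3.14, 3.14, 3.14].

INTERFACE

Orientations are given as a unit quaternion [w, x, y, z].
In Python, from cell import manip gives the robot as it stands. The module is installed in compiled form; this text tells all that it offers.
- The arm moves only by the tool jog_arm, never from a script. Its argument "series" is a list of rows, each a list of 5 numbers: the closure, from 0 (fully open) to 1 (shut), then the shift along the tool's x, y, z in cm, then the turn about the tool's z in rad. A call has exactly 10 rows; each row is the pose to reach, as a shift and turn from the pose commanded when the call began, along the tool's axes at that moment; what a row does not reach only later rows make up. A row lasts 1/10 s, in which the tool goes at most 50 mm and 8.59 degrees, less where a joint would pass 70% of its speed; a pose out of reach is approached as far as the arm can. A call with a gripper value outside its range is refused whole. The fingers move at their own pace and stop on an object; the grip force is fixed at half the most. Time passes only in rows, so rows that repeat a pose let the fingers close, or fill a call up. It gives the time, the measured TCP pose, the force, the opening and the grip force at its end, in the units of the state.
- manip.get_obs(): the state, without advancing time (a new reading comes with each control period).
- manip.read_camera(name): name is "scene" or "top"; returns a dict with "pixels" (384x512x3 uint8, blue, green, red), "depth" (384x512 float32, m along the optical axis (not along the pixel's ray), 0 where there is no reading), "intrinsics" (3x3 intrinsics, pixels), "rvec" (rotation vector, rad) and "tvec" (3), from world to camera coordinates, as OpenCV has them. Camera axes: x right, y down, z forward; pixel columns grow to the right and rows downward; lengths in m; the calibration is good to about 2 mm. A picture is of the moment at which its call begins.
- manip.sign_off(): hands the job in; it is judged then, once.
The state is a dict: "time": time; "joints": joint angles; "dq": joint speeds; "effort": joint torques, N m; "tcp_pos": TCP position; "ee_rot": TCP orientation; "force": force on the tool from outside, world axes, zero at the start; "torque": the same for the moment, N m; "gripper_width": opening from 0.0 (shut) to 1.0 (fully open); "grasp_force": force on a finger pad.
Only numpy, scipy, OpenCV 4.12 (cv2) and the standard library are available. Lean on these libraries where they do the work, as an engineer would, in place of code of your own. Each camera call takes 0.05 s, during which the arm holds its last target. There are 200 camera calls.

## Working session

There is one attempt and no reset: what is moved stays moved. The work goes in short steps, Python scripts to look and compute and a tool call to move; the robot and the scene stay as the last step left them, time stands still between calls to the robot, and variables do not carry over. Pictures are saved under pics/ and viewed, at most 14 in all, crops included, and the job is handed in when it is done.

Besides the shell and the picture viewer there is one more tool, called after "Emit:" by a JSON object that holds its "method" and its "body". jog_arm: Moves the arm, as the interface text tells. Its arguments: {"type":"object","properties":{"series":{"type":"array"}},"required":["series"]}

```bash
mkdir -p pics; cat > h.py <<'E'
import numpy as np, cv2
from cell import manip
def cam(n):
    c=manip.read_camera(n); c['K']=np.array(c['intrinsics']); c['R']=cv2.Rodrigues(np.array(c['rvec'],float))[0]; c['t']=np.array(c['tvec'],float).ravel(); return c
def cloud(c):
    d=c['depth']; v,u=np.mgrid[:d.shape[0],:d.shape[1]]
    p=np.stack([u,v,np.ones_like(u)],-1)@np.linalg.inv(c['K']).T*d[...,None]
    w=(p-c['t'])@c['R']; w[d==0]=np.nan; return w
def ray(c,uv,z):
    uv=np.atleast_2d(uv).astype(float); r=np.c_[uv,np.ones(len(uv))]@np.linalg.inv(c['K']).T@c['R']; o=-c['R'].T@c['t']
    return o+r*((z-o[2])/r[:,2])[:,None]
def proj(c,p):
    q=np.atleast_2d(p)@c['R'].T+c['t']; q=q@c['K'].T; return q[:,:2]/q[:,2:]
E
python3 - <<'E'
from h import *
o=manip.get_obs(); print({k:np.round(v,3) for k,v in o.items()}, manip.grasp_offset)
for n in ("scene","top"):
    c=cam(n); cv2.imwrite(f'pics/{n}0.png',cv2.resize(c['pixels'],(768,576))); print(n,-c['R'].T@c['t'],c['R'][2],c['K'][0,0])
E
```

```text
{'time': np.float64(0.0), 'joints': array([-1.161,  0.239, -0.014,  1.319, -0.   ,  1.571]), 'dq': array([-0.001,  0.   , -0.001,  0.001, -0.   ,  0.002]), 'effort': array([-2.0000e-03, -5.3878e+01,  3.4643e+01,  1.9000e-02, -0.0000e+00,
        0.0000e+00]), 'tcp_pos': array([ 0.209, -0.481,  0.231]), 'ee_rot': array([-0.001,  0.979,  0.203, -0.   ]), 'force': array([-0.5  , -0.662, -0.658]), 'torque': array([-0.045, -0.008,  0.037]), 'grasp_force': np.float64(0.0), 'gripper_width': np.float64(1.001)} 0.0187
scene [0.26062165 0.61405093 0.64791659] [ 0.36785175 -0.71487404 -0.59467655] 403.02758543099355
top [ 0.518258   -0.06492658  0.93249959] [ 0.10145239 -0.03087683 -0.99436112] 411.2568863694475
```

View pics/scene0.png

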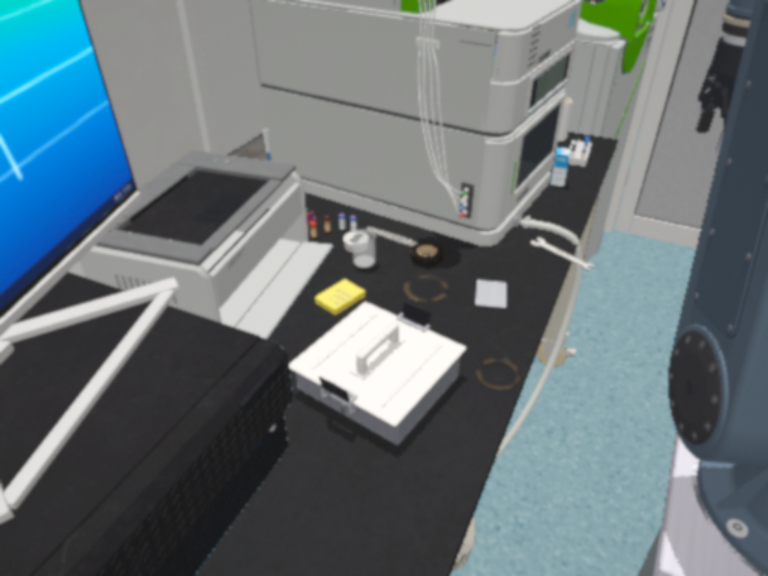

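View pics/top0.png

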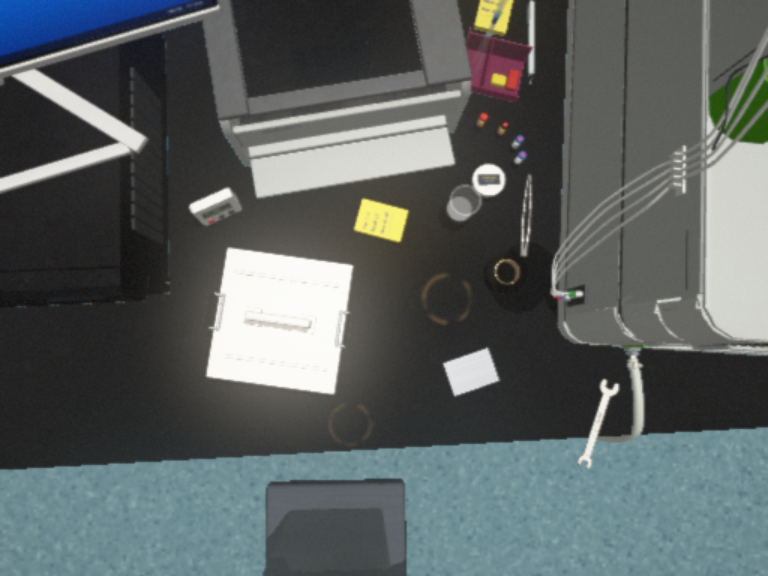

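The top view (768 px wide) shows the lid at about (280,320), its clips at x≈219 and 341, the steel plate at (471,371), the beaker at (463,203), the tape at (507,271) and the timer at (215,207). Next I measure them.

```bash
cat >> h.py <<'E'
def rect_at(c,mask,seed,z):
    n,l,s,_=cv2.connectedComponentsWithStats(mask.astype(np.uint8)); k=l[seed[1],seed[0]]
    m=(l==k).astype(np.uint8); cs,_=cv2.findContours(m,cv2.RETR_EXTERNAL,cv2.CHAIN_APPROX_NONE)
    p=max(cs,key=cv2.contourArea)[:,0,:]
    P=ray(c,p,z)[:,:2]; r=cv2.minAreaRect((P*1000).astype(np.float32)); return r,m
E
python3 - <<'E'
from h import *
c=cam('top'); W=cloud(c); g=c['pixels'].min(2)
s=cam('scene'); Ws=cloud(s); gs=s['pixels'].min(2)
for nm,seed,z in (('lid',(170,235),.052),('plate',(314,247),.006)):
    thr=g[seed[1],seed[0]]; print(nm,thr)
    r,m=rect_at(c,cv2.morphologyEx((g>(170 if nm=='lid' else 130)).astype(np.uint8),cv2.MORPH_OPEN,np.ones((5,5))),seed,z); print(r, m.sum(),'z med',np.nanmedian(W[m>0][:,2]))
    m=W[m>0]; print('centroid',np.nanmedian(m,0))
for nm,seed,z in (('lid',(280,265),.052),('plate',(327,196),.006)):
    r,m=rect_at(s,cv2.morphologyEx((gs>(170 if nm=='lid' else 130)).astype(np.uint8),cv2.MORPH_OPEN,np.ones((3,3))),seed,z); print('scene',r,m.sum(),np.nanmedian(Ws[m>0],0))
# height slices top-view cloud
def sl(lo,hi,x0,x1,y0,y1,W=W):
    q=(W[...,2]>lo)&(W[...,2]<hi)&(W[...,0]>x0)&(W[...,0]<x1)&(W[...,1]>y0)&(W[...,1]<y1); return W[q]
h=sl(.075,.11,.35,.6,-.05,.25)
print('hi pts',len(h)); 
for Y in (Ws,W):
    hh=sl(.06,.11,.3,.65,-.1,.3,Y); 
    lab=np.round(hh,3)
    print(len(hh),hh.min(0),hh.max(0))
    hb=sl(.078,.1,.3,.65,.02,.18,Y); print('bar',len(hb), cv2.minAreaRect((hb[:,:2]*1000).astype(np.float32)) if len(hb)>4 else '',np.median(hb,0))
for nm,u in (('beaker',(308,135)),('tape',(338,172)),('timer',(143,138))):
    print(nm,ray(c,u,.03), W[u[1],u[0]])
cv2.imwrite('pics/topcrop.png',cv2.resize(c['pixels'][150:280,120:350],None,fx=3.4,fy=3.4))
E
```

```text
lid 249
((559.0296020507812, 47.419593811035156), (181.36099243164062, 185.0376739501953), 81.41146850585938) 7424 z med 0.05125289932638444
centroid [0.55732925 0.04798169 0.0512529 ]
plate 221
((480.5498962402344, -231.37493896484375), (51.21233367919922, 70.89749908447266), 17.32645034790039) 723 z med 0.004897599490448098
centroid [ 0.48004444 -0.23173287  0.0048976 ]
scene ((560.0126953125, 46.24391174316406), (185.2433319091797, 188.81419372558594), 81.4491958618164) 5031 [0.54884367 0.05874719 0.05405399]
scene ((481.725830078125, -234.24635314941406), (52.91767883300781, 77.96756744384766), 17.913530349731445) 356 [ 0.47986593 -0.22959512  0.00816081]
hi pts 334
889 [ 0.52042968 -0.05550283  0.06006844] [0.6042224  0.29930313 0.08992939]
bar 239 ((572.9656982421875, 85.82074737548828), (131.82200622558594, 46.513999938964844), 89.03343200683594) [0.55964976 0.06893665 0.08598924]
686 [ 0.5217819  -0.05633474  0.06006168] [0.64973477 0.22872786 0.10962971]
bar 229 ((572.9722900390625, 84.89724731445312), (128.65625, 41.51168441772461), 87.41873931884766) [0.56022304 0.06049798 0.08458724]
beaker [[ 0.73218736 -0.22119418  0.03      ]] [ 0.73826288 -0.22563213  0.00436933]
tape [[ 0.64770175 -0.28615784  0.03      ]] [ 0.64979974 -0.2897435   0.01537254]
timer [[0.72755405 0.14662699 0.03      ]] [0.72447461 0.14351433 0.04327877]
```

View pics/topcrop.png

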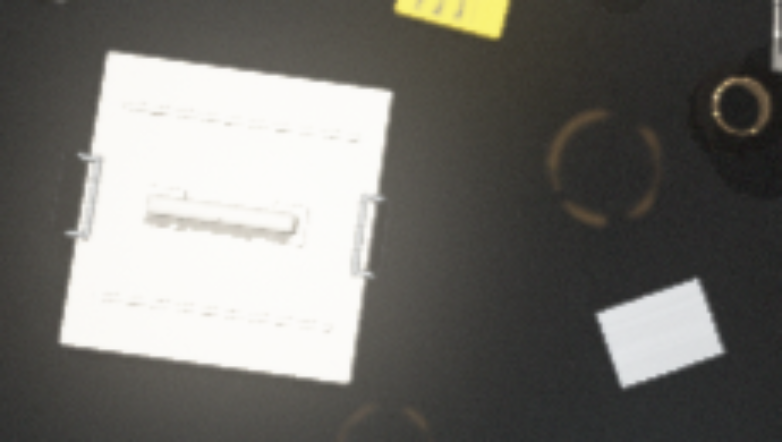

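```bash
cat >> h.py <<'E'
B=dict(o=np.array([.559,.047]),yaw=np.radians(-8.6)); P=dict(o=np.array([.481,-.232]),yaw=np.radians(17.5))
def fr(f,x,y): c,s=np.cos(f['yaw']),np.sin(f['yaw']); return f['o']+np.array([c*x-s*y,s*x+c*y])
def inv(f,p): c,s=np.cos(f['yaw']),np.sin(f['yaw']); d=np.atleast_2d(p)[:,:2]-f['o']; return np.c_[d@[c,s],d@[-s,c]]
def tool():
    o=manip.get_obs(); w,x,y,z=o['ee_rot']; from scipy.spatial.transform import Rotation as Ro
    return np.array(o['tcp_pos']),Ro.from_quat([x,y,z,w]).as_matrix(),o
def go(p,yawdeg):
    t,R,o=tool(); d=np.asarray(p)-t; y0=np.degrees(np.arctan2(R[1,0],R[0,0])); dy=(yawdeg-y0+180)%360-180
    print('target',np.round(p,4),'shift cm',np.round(R.T@d*100,2),'turn',round(-np.radians(dy),3),'| now',np.round(t,4),round(y0,2),'q6',round(float(o['joints'][5]),2),'t',round(float(o['time']),2))
E
python3 - <<'E'
from h import *
for n in('scene','top'):
    W=cloud(cam(n)); W=W[np.isfinite(W).all(-1)]; b=inv(B,W)
    for s in (1,-1):
        q=(abs(b[:,0])<.04)&(s*b[:,1]>.06)&(s*b[:,1]<.13)&(W[:,2]>.058)&(W[:,2]<.09)
        print(n,s,q.sum(), np.round(np.c_[b[q],W[q,2:]].min(0),4) if q.any() else'', np.round(np.c_[b[q],W[q,2:]].max(0),4) if q.any() else '',np.round(np.median(np.c_[b[q],W[q,2:]],0),4) if q.any() else '')
    q=(abs(b[:,0])<.03)&(abs(b[:,1])<.06)&(W[:,2]>.08)&(W[:,2]<.095); print('bar',np.round(np.median(np.c_[b[q],W[q,2:]],0),4),b[q].min(0),b[q].max(0))
go([*fr(B,0,.064),.15],81.4)
E
```

```text
scene 1 165 [-0.0262  0.0828  0.0582] [0.0255 0.1046 0.0832] [-0.0046  0.1011  0.0721]
scene -1 219 [-0.0249 -0.102   0.0582] [ 0.0263 -0.0793  0.0827] [-0.0008 -0.0954  0.0684]
bar [-0.0026  0.0047  0.0869] [-0.00683753 -0.04477502] [0.00554538 0.04654889]
top 1 154 [-0.0245  0.0823  0.058 ] [0.0258 0.1035 0.0813] [-0.0005  0.0982  0.071 ]
top -1 99 [-0.0249 -0.1021  0.0582] [ 0.0232 -0.0808  0.0839] [-0.0017 -0.0977  0.0747]
bar [0.     0.0016 0.0844] [-0.00598763 -0.04378191] [0.00604639 0.0454581 ]
target [0.5686 0.1103 0.15  ] shift cm [ 56.54 -39.94   8.13] turn -1.011 | now [ 0.2091 -0.4814  0.2311] 23.48 q6 1.57 t 0.3
```

Emit:
{"method": "jog_arm", "body": {"series": [[1, 56.5, -39.9, 0, -1.011], [1, 56.5, -39.9, 0, -1.011], [1, 56.5, -39.9, 0, -1.011], [1, 56.5, -39.9, 0, -1.011], [1, 56.5, -39.9, 0, -1.011], [1, 56.5, -39.9, 0, -1.011], [1, 56.5, -39.9, 0, -1.011], [1, 56.5, -39.9, 0, -1.011], [1, 56.5, -39.9, 0, -1.011], [1, 56.5, -39.9, 0, -1.011]]}}

```text
time: 1.3
tcp_pos: [0.4696, -0.0522, 0.2315]
ee_rot: [0.0, 0.758, 0.652, 0.0]
force: [0.4, -1.8, 0.4]
gripper_width: 0.001
grasp_force: 0.0
```

```bash
python3 - <<'E'
from h import *
go([*fr(B,0,.064),.12],81.4)
E
```

```text
target [0.5686 0.1103 0.12  ] shift cm [17.54  7.36 11.16] turn 0.0 | now [ 0.4696 -0.0522  0.2315] 81.42 q6 1.61 t 1.3
```

Emit:
{"method": "jog_arm", "body": {"series": [[1, 5, 2, 2, 0], [1, 10, 4, 5, 0], [1, 14, 6, 8, 0], [1, 17.4, 7.3, 11, 0], [1, 17.4, 7.3, 11, 0], [1, 17.4, 7.3, 11, 0], [1, 17.4, 7.3, 11, 0], [1, 17.4, 7.3, 11, 0], [1, 17.4, 7.3, 11, 0], [1, 17.4, 7.3, 11, 0]]}}

```text
time: 2.3
tcp_pos: [0.5672, 0.1061, 0.1224]
ee_rot: [0.0, 0.759, 0.652, 0.001]
force: [0.6, 0.7, 0.3]
gripper_width: 0.002
grasp_force: 0.0
```

```bash
python3 - <<'E'
from h import *
go([*fr(B,0,.064),.062],81.4)
E
```

```text
target [0.5686 0.1103 0.062 ] shift cm [0.43 0.06 6.04] turn -0.001 | now [0.5672 0.1061 0.1224] 81.33 q6 1.91 t 2.3
```

Emit:
{"method": "jog_arm", "body": {"series": [[1, 0.4, 0, 2, 0], [1, 0.4, 0, 4, 0], [1, 0.4, 0, 6, 0], [1, 0.4, 0, 6, 0], [1, 1, 0, 6, 0], [1, 1.5, 0, 6, 0], [1, 2, 0, 6, 0], [1, 2.5, 0, 6, 0], [1, 3, 0, 6, 0], [1, 3.5, 0, 6, 0]]}}

```text
time: 3.3
tcp_pos: [0.5722, 0.1419, 0.0614]
ee_rot: [0.0, 0.758, 0.652, -0.0]
force: [-1.0, -2.0, 0.2]
gripper_width: 0.003
grasp_force: 1.1
```

Emit:
{"method": "jog_arm", "body": {"series": [[1, 0.5, 0, 0, 0], [1, 1, 0, 0, 0], [1, 1.5, 0, 0, 0], [1, 2, 0, 0, 0], [1, 2, 0, 0, 0], [1, 2, 0, -2, 0], [1, 2, 0, -5, 0], [1, 2, 0, -7, 0], [1, 2, 0, -7, 0], [1, 2, 0, -7, 0]]}}

```text
time: 4.3
tcp_pos: [0.5754, 0.1613, 0.1314]
ee_rot: [0.0, 0.758, 0.652, 0.0]
force: [-0.0, 0.9, -0.1]
gripper_width: -0.001
grasp_force: 0.0
```

```bash
python3 - <<'E'
from h import *
W=cloud(cam('scene')); W=W[np.isfinite(W).all(-1)]; b=inv(B,W)
for s in (1,-1):
    q=(abs(b[:,0])<.03)&(s*b[:,1]>.092)&(s*b[:,1]<.14)&(W[:,2]>.008)&(W[:,2]<.09)
    print(s,q.sum(), np.round(np.c_[b[q],W[q,2:]].max(0),4),np.round(np.median(np.c_[b[q],W[q,2:]],0),4))
go([*fr(B,0,-.064),.132],81.4)
E
```

```text
1 349 [0.0247 0.1277 0.0547] [-0.0017  0.1121  0.0158]
-1 192 [ 0.0247 -0.092   0.0833] [-0.0003 -0.0956  0.0696]
target [ 0.5494 -0.0163  0.132 ] shift cm [-17.93   0.14  -0.13] turn 0.0 | now [0.5749 0.1612 0.1307] 81.4 q6 1.99 t 4.35
```

Emit:
{"method": "jog_arm", "body": {"series": [[1, -4, 0, 0, 0], [1, -9, 0.1, 0, 0], [1, -14, 0.1, 0, 0], [1, -17.9, 0.1, 0, 0], [1, -17.9, 0.1, 0, 0], [1, -17.9, 0.1, 3, 0], [1, -17.9, 0.1, 6, 0], [1, -17.9, 0.1, 7, 0], [1, -17.9, 0.1, 7, 0], [1, -17.9, 0.1, 7, 0]]}}

```text
time: 5.35
tcp_pos: [0.5498, -0.0155, 0.0617]
ee_rot: [-0.0, 0.758, 0.652, 0.0]
force: [-0.1, -0.5, -0.4]
gripper_width: 0.003
grasp_force: 0.0
```

Emit:
{"method": "jog_arm", "body": {"series": [[1, -0.5, 0, 0, 0], [1, -1, 0, 0, 0], [1, -1.5, 0, 0, 0], [1, -2, 0, 0, 0], [1, -2.5, 0, 0, 0], [1, -3, 0, 0, 0], [1, -3.5, 0, 0, 0], [1, -4, 0, 0, 0], [1, -4.6, 0, 0, 0], [1, -5, 0, 0, 0]]}}

```text
time: 6.35
tcp_pos: [0.5418, -0.0661, 0.0613]
ee_rot: [0.0, 0.758, 0.652, -0.0]
force: [-0.2, 0.1, 0.5]
gripper_width: 0.0
grasp_force: 0.0
```

Emit:
{"method": "jog_arm", "body": {"series": [[1, -0.2, 0, 0, 0], [1, -0.2, 0, -2, 0], [1, -0.2, 0, -5, 0], [0.6, -0.2, 0, -9, 0], [0.6, -0.2, 0, -9, 0], [0.6, -0.2, 0, -9, 0], [0.6, -0.2, 0, -9, 0], [0.6, -0.2, 0, -9, 0], [0.6, -0.2, 0, -9, 0], [0.6, -0.2, 0, -9, 0]]}}

```text
time: 7.35
tcp_pos: [0.5414, -0.0672, 0.1506]
ee_rot: [-0.0, 0.758, 0.652, -0.0]
force: [-0.4, -1.5, 0.7]
gripper_width: 0.4
grasp_force: 0.0
```

```bash
python3 - <<'E'
from h import *
W=cloud(cam('scene')); W=W[np.isfinite(W).all(-1)]; b=inv(B,W)
for s in (1,-1):
    q=(abs(b[:,0])<.03)&(s*b[:,1]>.092)&(s*b[:,1]<.14)&(W[:,2]>.008)&(W[:,2]<.09)
    print(s,q.sum(), np.round(np.c_[b[q],W[q,2:]].max(0),4),np.round(np.median(np.c_[b[q],W[q,2:]],0),4))
q=(abs(b[:,0])<.04)&(abs(b[:,1])<.07)&(W[:,2]>.08)&(W[:,2]<.095); print('bar',q.sum(),np.round(np.median(np.c_[b[q],W[q,2:]],0),4),b[q].min(0),b[q].max(0))
c=cam('top');cv2.imwrite('pics/top1.png',c['pixels'][120:300,90:380].repeat(2,0).repeat(2,1))
go([*fr(B,0,0),.080],81.4)
E
```

```text
1 347 [0.0249 0.1274 0.0537] [-0.0015  0.1119  0.0158]Traceback (most recent call last):
  File "<stdin>", line 5, in <module>
    return umr_maximum(a, axis, None, out, keepdims, initial, where)
ValueError: zero-size array to reduction operation maximum which has no identity
```

```bash
python3 - <<'E'
from h import *
for n in ('scene','top'):
    c=cam(n); W=cloud(c); W=W[np.isfinite(W).all(-1)]; b=inv(B,W)
    q=(abs(b[:,0])<.04)&(abs(b[:,1])<.07)&(W[:,2]>.08)&(W[:,2]<.095); print('bar',q.sum(),np.round(np.median(np.c_[b[q],W[q,2:]],0),4),b[q].min(0),b[q].max(0))
cv2.imwrite('pics/top1.png',c['pixels'][120:300,90:380].repeat(2,0).repeat(2,1))
go([*fr(B,0,0),.062],81.4)
E
```

```text
bar 216 [-0.0023  0.005   0.0868] [-0.0070728  -0.04403213] [0.00582681 0.04571092]
bar 15 [0.0007 0.0421 0.0847] [-0.00508524  0.03965956] [0.005418   0.04522671]
target [0.559 0.047 0.062] shift cm [11.55  0.02  8.91] turn 0.0 | now [ 0.5416 -0.0672  0.1511] 81.41 q6 1.6 t 7.5
```

View pics/top1.png

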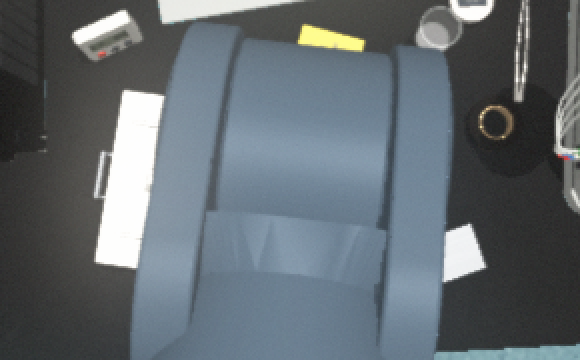

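The arm hides most of the box. The left clip is out at (100,175), and the lid hasn't moved. I'll grasp the handle.

Emit:
{"method": "jog_arm", "body": {"series": [[0.6, 4, 0, 0, 0], [0.6, 8, 0, 0, 0], [0.6, 11.5, 0, 0, 0], [0.6, 11.5, 0, 2, 0], [0.6, 11.5, 0, 5, 0], [0.6, 11.5, 0, 7.5, 0], [0.6, 11.5, 0, 8.9, 0], [0.6, 11.5, 0, 8.9, 0], [0.8, 11.5, 0, 8.9, 0], [1, 11.5, 0, 8.9, 0]]}}

```text
time: 8.5
tcp_pos: [0.5595, 0.0465, 0.0634]
ee_rot: [0.0, 0.758, 0.652, 0.001]
force: [0.6, 0.3, -1.9]
gripper_width: 0.124
grasp_force: 58.4
```

Emit:
{"method": "jog_arm", "body": {"series": [[1, 0, 0, 0, 0], [1, 0, 0, 0, 0], [1, 0, 0, 0, 0], [1, 0, 0, 0, 0], [1, 0, 0, 0, 0], [1, 0, 0, -0.5, 0], [1, 0, 0, -1, 0], [1, 0, 0, -1.5, 0], [1, 0, 0, -2, 0], [1, 0, 0, -2, 0]]}}

```text
time: 9.5
tcp_pos: [0.5594, 0.0465, 0.0831]
ee_rot: [0.0, 0.758, 0.652, 0.0]
force: [-0.8, 1.0, -3.8]
gripper_width: 0.127
grasp_force: 58.7
```

```bash
python3 - <<'E'
from h import *
t,R,o=tool(); print(t,o['force'],o['gripper_width'],o['grasp_force'])
s=cam('scene'); cv2.imwrite('pics/s2.png',s['pixels'])
go([.38,.0,.15],81.4)
E
```

```text
[0.55936886 0.04649485 0.08312754] [-0.83650727  1.00375602 -3.79127917] 0.1265002666341235 58.69938611984253
target [0.38 0.   0.15] shift cm [ -7.27 -17.02  -6.74] turn 0.0 | now [0.5592 0.0465 0.0827] 81.41 q6 1.8 t 9.55
```

View pics/s2.png

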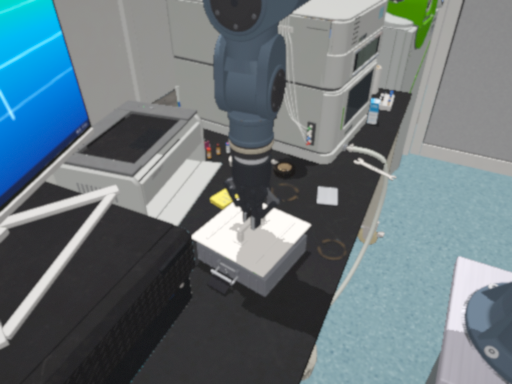

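```bash
python3 - <<'E'
from h import *
c=cam('top'); W=cloud(c)
for u in (20,60,100,140):
    col=W[280:340,u]; k=np.where(col[:,2]>-.01)[0].max(); print('edge',u,col[k])
for u in (20,50,80,100,110):
    col=W[100:300,u]; k=np.where(col[:,2]>.03)[0]; k=k[k<160].max(); print('pc',u,col[k],c['pixels'][100+k,u])
go([.445,.36,.125],90)
E
```

```text
edge 20 [3.52456431e-01 4.14207420e-01 4.13407792e-05]
edge 60 [0.44833733 0.05571537 0.64490516]
edge 100 [0.4485332  0.0282438  0.64791002]
edge 140 [0.44695773 0.00287384 0.64370644]
pc 20 [0.57842066 0.35598502 0.13051617] [29 28 30]
pc 50 [0.49863518 0.0850537  0.59854847] [135 119 100]
pc 80 [0.49920811 0.05575491 0.61395848] [131 115  98]
pc 100 [0.49910656 0.04012017 0.61595735] [135 117  99]
pc 110 [0.49890738 0.03311351 0.61450474] [133 118  99]
target [0.445 0.36  0.125] shift cm [ 29.3  -15.95  -4.26] turn -0.15 | now [0.559  0.0465 0.0824] 81.4 q6 1.8 t 9.6
```

Emit:
{"method": "jog_arm", "body": {"series": [[1, 0, 0, -2, 0], [1, 0, 0, -4.3, 0], [1, 0, -3, -4.3, 0], [1, 0, -6, -4.3, 0], [1, -0.2, -9, -4.3, 0], [1, -0.3, -11, -4.3, 0], [1, 2, -11.5, -4.3, -0.05], [1, 5, -12, -4.3, -0.1], [1, 8.5, -12.5, -4.3, -0.15], [1, 12, -13, -4.3, -0.15]]}}

```text
time: 10.6
tcp_pos: [0.4481, 0.1856, 0.1253]
ee_rot: [0.0, 0.707, 0.707, 0.0]
force: [0.6, 0.7, -3.2]
gripper_width: 0.129
grasp_force: 59.1
```

```bash
python3 - <<'E'
from h import *
t,R,o=tool(); print(o['force'],o['gripper_width'])
go([.46,.36,.125],90)
E
```

```text
[ 0.6217186   0.67217437 -3.23947245] 0.12867370339597992
target [0.46  0.36  0.125] shift cm [17.44  1.21  0.04] turn 0.001 | now [0.4481 0.1856 0.1253] 90.06 q6 1.96 t 10.6
```

Emit:
{"method": "jog_arm", "body": {"series": [[1, 4, 0.3, 0, 0], [1, 8, 0.6, 0, 0], [1, 12, 0.9, 0, 0], [1, 15, 1.2, 0, 0], [1, 17.2, 1.2, 0, 0], [1, 17.2, 1.2, 2, 0], [1, 17.2, 1.2, 4, 0], [1, 17.2, 1.2, 6, 0], [1, 17.2, 1.2, 8, 0], [1, 17.2, 1.2, 9, 0]]}}

```text
time: 11.6
tcp_pos: [0.4593, 0.3559, 0.0334]
ee_rot: [-0.0, 0.707, 0.707, -0.001]
force: [-0.1, -0.9, -3.1]
gripper_width: 0.127
grasp_force: 59.1
```

Emit:
{"method": "jog_arm", "body": {"series": [[1, 0, 0, 0, 0], [1, 0, 0, 0.3, 0], [1, 0, 0, 0.6, 0], [1, 0, 0, 0.9, 0], [1, 0, 0, 1.1, 0], [1, 0, 0, 1.3, 0], [1, 0, 0, 1.3, 0], [1, 0, 0, 1.3, 0], [1, 0, 0, 1.3, 0], [1, 0, 0, 1.3, 0]]}}

```text
time: 12.6
tcp_pos: [0.4603, 0.3566, 0.0224]
ee_rot: [-0.0, 0.707, 0.707, 0.0]
force: [-0.0, -0.4, -2.3]
gripper_width: 0.128
grasp_force: 59.2
```

Nearly in contact, so I release and retreat, then clear the view.

Emit:
{"method": "jog_arm", "body": {"series": [[1, 0, 0, 0.1, 0], [1, 0, 0, 0.1, 0], [0.6, 0, 0, 0.1, 0], [0.6, 0, 0, 0.1, 0], [0.6, 0, 0, 0.1, 0], [0.6, 0, 0, 0.1, 0], [0.6, 0, 0, -2, 0], [0.6, 0, 0, -6, 0], [0.6, 0, 0, -11, 0], [0.6, 0, 0, -16, 0]]}}

```text
time: 13.6
tcp_pos: [0.4599, 0.3562, 0.1838]
ee_rot: [-0.0, 0.707, 0.707, -0.0]
force: [1.3, 1.4, -0.2]
gripper_width: 0.398
grasp_force: 0.0
```

Emit:
{"method": "jog_arm", "body": {"series": [[0.4, -4, -4, -4, 0], [0.4, -9, -8, -4, 0], [0.4, -13, -10, -4, 0], [0.4, -13, -13, -4, 0], [0.4, -13, -13, -4, 0], [0.4, -13, -13, -4, 0], [0.4, -13, -13, -4, 0], [0.4, -13, -13, -4, 0], [0.4, -13, -13, -4, 0], [0.4, -13, -13, -4, 0]]}}

```text
time: 14.6
tcp_pos: [0.3307, 0.2268, 0.222]
ee_rot: [-0.0, 0.707, 0.707, -0.0]
force: [0.0, -0.6, 0.1]
gripper_width: 0.601
grasp_force: 0.0
```

```bash
python3 - <<'E'
from h import *
t,R,o=tool(); print(t,o['joints'])
c=cam('top');s=cam('scene');cv2.imwrite('pics/t3.png',np.vstack([c['pixels'][110:300,0:380],s['pixels'][130:320,100:480]]).repeat(2,0).repeat(2,1)[:,:760][::1])
import sys
im=cv2.imread('pics/t3.png'); cv2.imwrite('pics/t3.png',cv2.resize(im,(600,600)))
E
```

```text
[0.33067014 0.2268198  0.2219551 ] [ 6.01152155e-01  2.98984210e-02 -2.86948503e-01  1.25482995e+00
  9.79521969e-05  2.17191867e+00]
```

View pics/t3.png

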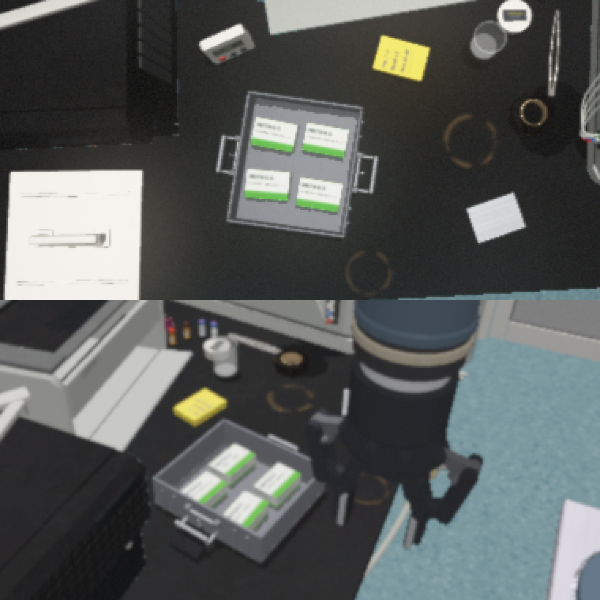

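All four cartons are in the box, both clips are open and the lid lies on the bench. Next I measure the cartons, the box and the lid.

```bash
cat > meas.py <<'E'
from h import *
c=cam('top'); im=c['pixels']; W=cloud(c); b=inv(B,np.nan_to_num(W.reshape(-1,3))).reshape(*W.shape[:2],2)
ins=(abs(b[...,0])<.082)&(abs(b[...,1])<.072)
hsv=cv2.cvtColor(im,cv2.COLOR_BGR2HSV)
m=ins&((im.min(2)>165)|((hsv[...,1]>110)&(hsv[...,2]>60)&(hsv[...,0]>35)&(hsv[...,0]<85)))
m=cv2.morphologyEx(m.astype(np.uint8),cv2.MORPH_CLOSE,np.ones((3,3)))
cs,_=cv2.findContours(m,cv2.RETR_EXTERNAL,cv2.CHAIN_APPROX_NONE)
for k in cs:
    if cv2.contourArea(k)<200: continue
    mk=np.zeros_like(m); cv2.drawContours(mk,[k],-1,1,-1); mk=cv2.erode(mk,np.ones((5,5)))
    z=np.nanmedian(W[mk>0][:,2]); r=cv2.minAreaRect((ray(c,k[:,0],.026)[:,:2]*1000).astype(np.float32))
    top=(mk>0)&(im.min(2)>165)
    print('carton z',round(float(z),4),'ctr',np.round(r[0],1),'size',np.round(r[1],1),'ang',round(r[2],1),'box',np.round(inv(B,np.array(r[0])/1000)*1000,1))
if __name__=='__main__':
    g=im.min(2)
    r,_=rect_at(c,cv2.morphologyEx((g>170).astype(np.uint8),cv2.MORPH_OPEN,np.ones((5,5))),(40,250),.011); print('lid',r)
    q=(W[...,2]>.04)&(W[...,2]<.056)&(abs(b[...,0])<.1)&(abs(b[...,1])<.092); print('rim',q.sum(),cv2.minAreaRect((W[q][:,:2]*1000).astype(np.float32)))
    go([.5,.0,.2],81.4)
E
python3 meas.py
```

```text
carton z 0.025 ctr [517.3  16.8] size [61.5 38.9] ang 79.8 box [[-36.7 -36.1]]
carton z 0.0248 ctr [531.6  89.1] size [59.5 39.3] ang 84.5 box [[-33.3  37.5]]
carton z 0.025 ctr [592.8   8.1] size [61.  39.5] ang 79.1 box [[ 39.3 -33.5]]
carton z 0.0251 ctr [601.2  80.3] size [59.8 39.2] ang 78.7 box [[36.7 39.2]]
lid ((461.5397644042969, 356.7154541015625), (180.86473083496094, 184.2606964111328), 89.96826934814453)
rim 677 ((558.7351684570312, 44.747718811035156), (166.7899627685547, 180.08444213867188), 81.39883422851562)
target [0.5 0.  0.2] shift cm [-22.66  16.96   2.21] turn 0.15 | now [0.3304 0.2266 0.2221] 90.0 q6 2.17 t 14.75
```

Emit:
{"method": "jog_arm", "body": {"series": [[0.39, -4, 4, 0, 0.05], [0.39, -8, 8, 0, 0.1], [0.39, -12, 12, 0, 0.178], [0.39, -16, 15, 3, 0.178], [0.39, -20, 18, 7, 0.178], [0.39, -21, 18.7, 11, 0.178], [0.39, -21, 18.7, 12.2, 0.178], [0.39, -21, 18.7, 12.2, 0.178], [0.39, -21, 18.7, 12.2, 0.178], [0.39, -21, 18.7, 12.2, 0.178]]}}

```text
time: 15.75
tcp_pos: [0.5178, 0.0172, 0.1019]
ee_rot: [0.0, 0.767, 0.642, 0.001]
force: [-0.0, 0.6, 0.2]
gripper_width: 0.609
grasp_force: 0.0
```

```bash
python3 - <<'E'
from h import *
go([.5173,.0168,.007],79.8); print(tool()[2]['gripper_width'])
E
```

```text
target [0.5173 0.0168 0.007 ] shift cm [-0.06 -0.06  9.49] turn 0.001 | now [0.5178 0.0172 0.1019] 79.84 q6 1.78 t 15.75
0.6089041922170397
```

Emit:
{"method": "jog_arm", "body": {"series": [[0.39, 0, 0, 3, 0], [0.39, 0, 0, 6, 0], [0.39, 0, 0, 8, 0], [0.39, 0, 0, 8.7, 0], [0.39, 0, 0, 9.2, 0], [0.39, 0, 0, 9.4, 0], [0.39, 0, 0, 9.4, 0], [0.39, 0, 0, 9.4, 0], [0.39, 0, 0, 9.4, 0], [0.39, 0, 0, 9.4, 0]]}}

```text
time: 16.75
tcp_pos: [0.5175, 0.0165, 0.0067]
ee_rot: [0.0, 0.767, 0.641, 0.0]
force: [0.0, 0.1, 0.0]
gripper_width: 0.61
grasp_force: 0.0
```

Emit:
{"method": "jog_arm", "body": {"series": [[0.6, 0, 0, 0, 0], [0.8, 0, 0, 0, 0], [1, 0, 0, 0, 0], [1, 0, 0, 0, 0], [1, 0, 0, 0, 0], [1, 0, 0, 0, 0], [1, 0, 0, -1, 0], [1, 0, 0, -3, 0], [1, 0, 0, -5, 0], [1, 0, 0, -5, 0]]}}

```text
time: 17.75
tcp_pos: [0.519, 0.0166, 0.059]
ee_rot: [0.001, 0.767, 0.641, 0.002]
force: [-0.2, 1.0, -0.4]
gripper_width: 0.454
grasp_force: 60.4
```

```bash
python3 - <<'E'
from h import *
print(tool()[2]['gripper_width'])
s=cam('scene');W=cloud(s); u=proj(s,tool()[0])[0].astype(int); print(u)
cv2.imwrite('pics/s4.png',cv2.resize(s['pixels'][u[1]-60:u[1]+60,u[0]-80:u[0]+80],None,fx=4,fy=4))
go([.4805,-.2315,.12],107.4)
E
```

```text
0.4540074482854668
[275 233]
target [ 0.4805 -0.2315  0.12  ] shift cm [-25.08   0.69  -6.24] turn -0.482 | now [0.5183 0.0166 0.0577] 79.8 q6 1.78 t 17.8
```

View pics/s4.png

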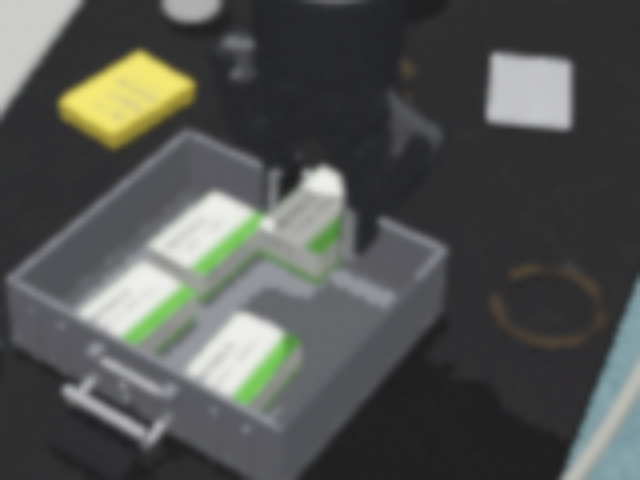

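The carton is held level. I carry it to the plate.

Emit:
{"method": "jog_arm", "body": {"series": [[1, 0, 0, -3, 0], [1, -3, 0, -6, 0], [1, -7, 0.2, -6, -0.1], [1, -11, 0.3, -6, -0.2], [1, -15, 0.4, -6, -0.3], [1, -19, 0.5, -6, -0.4], [1, -23, 0.6, -6, -0.482], [1, -25, 0.7, -5, -0.482], [1, -25, 0.7, -4, -0.482], [1, -25, 0.7, -4, -0.482]]}}

```text
time: 18.8
tcp_pos: [0.4785, -0.2302, 0.0943]
ee_rot: [-0.002, 0.592, 0.806, -0.0]
force: [0.1, 0.1, -1.4]
gripper_width: 0.456
grasp_force: 60.6
```

```bash
python3 - <<'E'
from h import *
print(tool()[2]['gripper_width'])
go([.4805,-.2315,.0090],107.4)
E
```

```text
0.45550435503163134
target [ 0.4805 -0.2315  0.009 ] shift cm [-0.21  0.18  8.53] turn -0.001 | now [ 0.4785 -0.2302  0.0943] 107.33 q6 0.82 t 18.8
```

Emit:
{"method": "jog_arm", "body": {"series": [[1, 0, 0, 2, 0], [1, 0, 0, 4, 0], [1, 0, 0, 6, 0], [1, 0, 0, 7, 0], [1, 0, 0, 7, 0], [1, 0, 0, 7, 0], [1, 0, 0, 7, 0], [1, 0, 0, 7, 0], [1, 0, 0, 7, 0], [1, 0, 0, 7, 0]]}}

```text
time: 19.8
tcp_pos: [0.48, -0.2309, 0.0266]
ee_rot: [0.0, 0.592, 0.806, 0.0]
force: [0.4, 0.2, 0.0]
gripper_width: 0.451
grasp_force: 60.6
```

```bash
python3 - <<'E'
from h import *
print(tool()[2]['gripper_width'])
go([.4805,-.2315,.0090],107.4)
E
```

```text
0.45103645228943146
target [ 0.4805 -0.2315  0.009 ] shift cm [-0.07  0.02  1.76] turn 0.0 | now [ 0.48   -0.2309  0.0266] 107.41 q6 0.82 t 19.8
```

Emit:
{"method": "jog_arm", "body": {"series": [[1, -0.1, 0, 0.6, 0], [1, -0.1, 0, 1.2, 0], [1, -0.1, 0, 1.5, 0], [1, -0.1, 0, 1.8, 0], [1, -0.1, 0, 1.8, 0], [1, -0.1, 0, 1.8, 0], [0.39, -0.1, 0, 1.8, 0], [0.39, -0.1, 0, 1.8, 0], [0.39, -0.1, 0, 1.8, 0], [0.39, -0.1, 0, 1.8, 0]]}}

```text
time: 20.8
tcp_pos: [0.4802, -0.2317, 0.0081]
ee_rot: [-0.0, 0.592, 0.806, 0.0]
force: [0.2, 0.3, 0.6]
gripper_width: 0.608
grasp_force: 0.0
```

Emit:
{"method": "jog_arm", "body": {"series": [[0.39, 0, 0, -2, 0], [0.39, 0, 0, -5, 0], [0.39, 0, 0, -9, 0], [0.39, 0, 0, -9, 0], [0.39, 4, -2, -9, 0], [0.39, 9, -5, -9, 0], [0.39, 13, -8, -9, 0], [0.39, 15, -10, -9, 0], [0.39, 15, -10, -9, 0], [0.39, 15, -10, -9, 0]]}}

```text
time: 21.8
tcp_pos: [0.3399, -0.1184, 0.0985]
ee_rot: [0.001, 0.592, 0.806, 0.0]
force: [0.8, 0.4, 0.0]
gripper_width: 0.607
grasp_force: 0.0
```

```bash
cat > stack.py <<'E'
from h import *
import sys
z=float(sys.argv[1])
c=cam('top'); im=c['pixels']; W=cloud(c); hsv=cv2.cvtColor(im,cv2.COLOR_BGR2HSV)
q=inv(P,np.nan_to_num(W.reshape(-1,3))).reshape(*W.shape[:2],2)
ins=(abs(q[...,0])<.05)&(abs(q[...,1])<.06)&(W[...,2]>z-.010)
m=cv2.morphologyEx((ins&((im.min(2)>150)|((hsv[...,1]>110)&(hsv[...,2]>60)))).astype(np.uint8),cv2.MORPH_CLOSE,np.ones((3,3)))
k=max(cv2.findContours(m,cv2.RETR_EXTERNAL,cv2.CHAIN_APPROX_NONE)[0],key=cv2.contourArea)
r=cv2.minAreaRect((ray(c,k[:,0],z)[:,:2]*1000).astype(np.float32)); print('stack top',r,'z',np.nanmedian(W[m>0][:,2]),'in plate',inv(P,np.array(r[0])/1000)*1000)
E
python3 stack.py .028; python3 meas.py | grep -v rim
python3 - <<'E'
from h import *
c=cam('top'); cv2.imwrite('pics/t5.png',cv2.resize(c['pixels'][190:310,200:360],None,fx=4,fy=4))
go([.5316,.0891,.12],84.5)
E
```

```text
stack top ((481.697021484375, -230.60372924804688), (39.07332992553711, 58.755332946777344), 17.279842376708984) z 0.02710875982607412 in plate [[1.08462792 1.12204868]]
carton z 0.0252 ctr [531.6  89.1] size [59.5 39.3] ang 84.5 box [[-33.3  37.5]]
carton z 0.025 ctr [592.8   8. ] size [61.1 39.5] ang 79.0 box [[ 39.3 -33.5]]
carton z 0.0253 ctr [601.   80.2] size [59.8 39.3] ang 78.1 box [[36.6 39.1]]
lid ((461.4777526855469, 356.70013427734375), (180.8800048828125, 184.3649139404297), 89.90260314941406)
target [0.5 0.  0.2] shift cm [  6.6   18.74 -10.14] turn 0.454 | now [ 0.3411 -0.119   0.0985] 107.41 q6 0.93 t 21.9
target [0.5316 0.0891 0.12  ] shift cm [14.17 24.41 -2.15] turn 0.4 | now [ 0.3411 -0.1191  0.0984] 107.4 q6 0.93 t 21.95
```

View pics/t5.png

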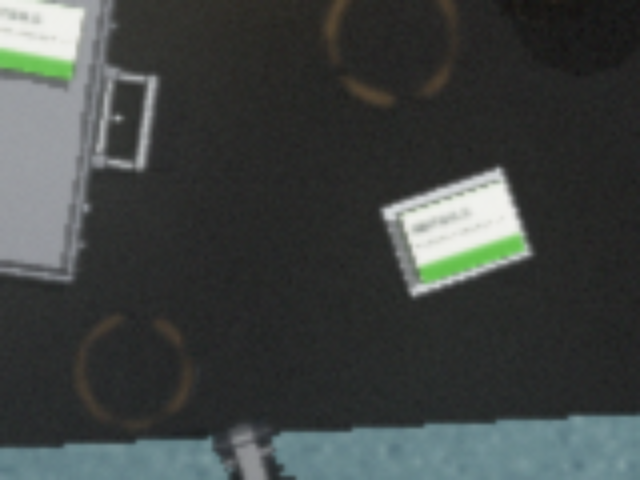

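Emit:
{"method": "jog_arm", "body": {"series": [[0.39, 2, 4, -2, 0.1], [0.39, 4, 8, -2, 0.2], [0.39, 7, 12, -2, 0.3], [0.39, 9.5, 16, -2, 0.4], [0.39, 12, 20, -2, 0.4], [0.39, 14.2, 24.4, -2, 0.4], [0.39, 14.2, 24.4, 0, 0.4], [0.39, 14.2, 24.4, 0, 0.4], [0.39, 14.2, 24.4, 0, 0.4], [0.39, 14.2, 24.4, 0, 0.4]]}}

```text
time: 22.95
tcp_pos: [0.5301, 0.0892, 0.0987]
ee_rot: [-0.0, 0.741, 0.672, -0.0]
force: [0.4, 0.6, 0.4]
gripper_width: 0.608
grasp_force: 0.0
```

```bash
python3 - <<'E'
from h import *
go([.5316,.0891,.0067],84.5)
E
```

```text
target [0.5316 0.0891 0.0067] shift cm [0.   0.15 9.2 ] turn -0.001 | now [0.5301 0.0892 0.0987] 84.43 q6 1.83 t 22.95
```

Emit:
{"method": "jog_arm", "body": {"series": [[0.39, 0, 0, 3, 0], [0.39, 0, 0, 6, 0], [0.39, 0, 0, 8, 0], [0.39, 0, 0, 8.7, 0], [0.39, 0, 0, 9.2, 0], [0.39, 0, 0, 9.2, 0], [0.39, 0, 0, 9.2, 0], [0.39, 0, 0, 9.2, 0], [0.39, 0, 0, 9.2, 0], [0.6, 0, 0, 9.2, 0]]}}

```text
time: 23.95
tcp_pos: [0.5305, 0.0901, 0.0068]
ee_rot: [0.0, 0.74, 0.672, 0.0]
force: [-5.5, -1.9, 51.7]
gripper_width: 0.455
grasp_force: 49.1
```

Emit:
{"method": "jog_arm", "body": {"series": [[0.8, 0, 0, 0, 0], [1, 0, 0, 0, 0], [1, 0, 0, 0, 0], [1, 0, 0, 0, 0], [1, 0, 0, 0, 0], [1, 0, 0, -1, 0], [1, 0, 0, -3, 0], [1, 0, 0, -6, 0], [1, 0, 0, -9, 0], [1, 0, 0, -11, 0]]}}

```text
time: 24.95
tcp_pos: [0.5308, 0.0901, 0.119]
ee_rot: [0.001, 0.74, 0.672, 0.001]
force: [0.6, 0.9, -0.7]
gripper_width: 0.456
grasp_force: 60.3
```

```bash
python3 - <<'E'
from h import *
print(tool()[2]['gripper_width'])
go([.4802,-.2317,.12],107.4)
E
```

```text
0.4561659694937711
target [ 0.4802 -0.2317  0.12  ] shift cm [-32.52  -1.95  -0.12] turn -0.4 | now [0.5308 0.0901 0.119 ] 84.5 q6 1.83 t 24.95
```

Emit:
{"method": "jog_arm", "body": {"series": [[1, -3, -0.2, 0, 0], [1, -7, -0.5, 0, -0.1], [1, -11, -0.8, 0, -0.2], [1, -15, -1.1, 0, -0.3], [1, -19, -1.3, 0, -0.4], [1, -23, -1.5, 0, -0.4], [1, -27, -1.7, 0, -0.4], [1, -31, -1.9, 0, -0.4], [1, -32.5, -1.9, 1, -0.4], [1, -32.5, -1.9, 3, -0.4]]}}

```text
time: 25.95
tcp_pos: [0.4809, -0.2342, 0.0873]
ee_rot: [0.002, 0.593, 0.805, 0.0]
force: [0.3, -0.6, -0.3]
gripper_width: 0.455
grasp_force: 60.4
```

Emit:
{"method": "jog_arm", "body": {"series": [[1, 0, 0, 1, 0], [1, 0, 0, 2, 0], [1, 0, 0, 3, 0], [1, 0, 0, 4, 0], [1, 0, 0, 4, 0], [1, 0, 0, 4, 0], [1, 0, 0, 4, 0], [1, 0, 0, 4, 0], [1, 0, 0, 4, 0], [1, 0, 0, 4, 0]]}}

```text
time: 26.95
tcp_pos: [0.4802, -0.2317, 0.0465]
ee_rot: [0.0, 0.592, 0.806, 0.0]
force: [-0.4, 0.7, -0.1]
gripper_width: 0.457
grasp_force: 60.4
```

```bash
python3 - <<'E'
from h import *
print(tool()[2]['gripper_width'])
go([.4802,-.2317,.0308],107.4)
E
```

```text
0.45680174019763464
target [ 0.4802 -0.2317  0.0308] shift cm [ 0.   -0.    1.57] turn 0.0 | now [ 0.4802 -0.2317  0.0465] 107.42 q6 0.82 t 26.95
```

Emit:
{"method": "jog_arm", "body": {"series": [[1, 0.1, 0, 0.6, 0], [1, 0.1, 0, 1.1, 0], [1, 0.1, 0, 1.4, 0], [1, 0.1, 0, 1.6, 0], [1, 0.1, 0, 1.6, 0], [1, 0.1, 0, 1.6, 0], [0.39, 0.1, 0, 1.6, 0], [0.39, 0.1, 0, 1.6, 0], [0.39, 0.1, 0, 1.6, 0], [0.39, 0.1, 0, 1.6, 0]]}}

```text
time: 27.95
tcp_pos: [0.4798, -0.2307, 0.0301]
ee_rot: [-0.0, 0.592, 0.806, -0.0]
force: [-0.3, 0.7, -0.2]
gripper_width: 0.615
grasp_force: 0.0
```

Emit:
{"method": "jog_arm", "body": {"series": [[0.39, 0, 0, -2, 0], [0.39, 0, 0, -5, 0], [0.39, 0, 0, -8, 0], [0.39, 0, 0, -8, 0], [0.39, 4, -2, -8, 0], [0.39, 9, -5, -8, 0], [0.39, 13, -8, -8, 0], [0.39, 15, -10, -8, 0], [0.39, 15, -10, -8, 0], [0.39, 15, -10, -8, 0]]}}

```text
time: 28.95
tcp_pos: [0.3396, -0.1174, 0.1103]
ee_rot: [0.0, 0.592, 0.806, 0.0]
force: [-0.3, -0.8, -0.1]
gripper_width: 0.611
grasp_force: 0.0
```

```bash
python3 stack.py .05; python3 meas.py | grep -v rim
python3 - <<'E'
from h import *
go([.5928,.0080,.12],79.0)
E
```

```text
stack top ((481.4770812988281, -230.8199462890625), (38.77709197998047, 59.36747360229492), 17.223434448242188) z 0.0490159768312496 in plate [[0.80984952 0.98197611]]
carton z 0.0251 ctr [592.8   8. ] size [61.1 39.5] ang 79.0 box [[ 39.3 -33.5]]
carton z 0.0252 ctr [601.   80.2] size [59.8 39.3] ang 78.1 box [[36.6 39.1]]
lid ((461.4777526855469, 356.70013427734375), (180.8800048828125, 184.3649139404297), 89.90260314941406)
target [0.5 0.  0.2] shift cm [ 6.5  18.74 -8.95] turn 0.454 | now [ 0.3407 -0.1181  0.1104] 107.41 q6 0.93 t 29.05
target [0.5928 0.008  0.12  ] shift cm [ 4.49 27.82 -0.94] turn 0.496 | now [ 0.3407 -0.1181  0.1104] 107.41 q6 0.93 t 29.05
```

Emit:
{"method": "jog_arm", "body": {"series": [[0.42, 0.7, 4, -1, 0.1], [0.42, 1.4, 8.5, -1, 0.2], [0.42, 2, 13, -1, 0.3], [0.42, 2.8, 17.5, -1, 0.4], [0.42, 3.5, 22, -1, 0.496], [0.42, 4.3, 26.5, -1, 0.496], [0.42, 4.5, 27.9, 0, 0.496], [0.42, 4.5, 27.9, 1, 0.496], [0.42, 4.5, 27.9, 1, 0.496], [0.42, 4.5, 27.9, 1, 0.496]]}}

```text
time: 30.05
tcp_pos: [0.5909, 0.0081, 0.0997]
ee_rot: [-0.001, 0.772, 0.636, -0.001]
force: [-0.3, 0.8, 0.8]
gripper_width: 0.578
grasp_force: 0.0
```

```bash
python3 - <<'E'
from h import *
go([.5928,.0080,.0090],79.0)
E
```

```text
target [0.5928 0.008  0.009 ] shift cm [0.03 0.21 9.07] turn -0.001 | now [0.5909 0.0081 0.0997] 78.95 q6 1.78 t 30.05
```

Emit:
{"method": "jog_arm", "body": {"series": [[0.42, 0, 0.1, 3, 0], [0.42, 0, 0.1, 6, 0], [0.42, 0, 0.1, 8, 0], [0.42, 0, 0.1, 8.6, 0], [0.42, 0, 0.1, 9, 0], [0.42, 0, 0.1, 9, 0], [0.42, 0, 0.1, 9, 0], [0.42, 0, 0.1, 9, 0], [0.42, 0, 0.1, 9, 0], [0.48, 0, 0.1, 9, 0]]}}

```text
time: 31.05
tcp_pos: [0.5935, 0.0088, 0.0107]
ee_rot: [0.0, 0.772, 0.636, 0.0]
force: [-0.6, -0.8, -0.4]
gripper_width: 0.516
grasp_force: 0.0
```

Emit:
{"method": "jog_arm", "body": {"series": [[0.54, 0, 0, 0, 0], [0.6, 0, 0, 0, 0], [0.8, 0, 0, 0, 0], [1, 0, 0, 0, 0], [1, 0, 0, 0, 0], [1, 0, 0, 0, 0], [1, 0, 0, 0, 0], [1, 0, 0, 0, 0], [1, 0, 0, 0, 0], [1, 0, 0, 0, 0]]}}

```text
time: 32.05
tcp_pos: [0.5935, 0.0088, 0.0109]
ee_rot: [0.0, 0.772, 0.636, 0.0]
force: [-1.6, -0.3, 7.6]
gripper_width: 0.454
grasp_force: 60.9
```

Emit:
{"method": "jog_arm", "body": {"series": [[1, 0, 0, -1, 0], [1, 0, 0, -3, 0], [1, 0, 0, -6, 0], [1, 0, 0, -9, 0], [1, 0, 0, -12, 0], [1, 0, 0, -12, 0], [1, 0, 0, -12, 0], [1, 0, 0, -12, 0], [1, 0, 0, -12, 0], [1, 0, 0, -12, 0]]}}

```text
time: 33.05
tcp_pos: [0.5927, 0.0087, 0.1293]
ee_rot: [-0.001, 0.772, 0.636, -0.001]
force: [0.5, -0.6, -0.5]
gripper_width: 0.453
grasp_force: 60.4
```

```bash
python3 - <<'E'
from h import *
print(tool()[2]['gripper_width'])
go([.4800,-.2314,.13],107.4)
E
```

```text
0.4526803159500147
target [ 0.48   -0.2314  0.13  ] shift cm [-25.72  -6.48  -0.05] turn -0.496 | now [0.5927 0.0087 0.1293] 79.0 q6 1.78 t 33.05
```

Emit:
{"method": "jog_arm", "body": {"series": [[1, -3, -0.8, 0, 0], [1, -7, -1.8, 0, -0.1], [1, -11, -2.8, 0, -0.2], [1, -15, -3.8, 0, -0.3], [1, -19, -4.8, 0, -0.4], [1, -23, -5.8, 0, -0.496], [1, -25.7, -6.5, 0, -0.496], [1, -25.7, -6.5, 1, -0.496], [1, -25.7, -6.5, 3, -0.496], [1, -25.7, -6.5, 4, -0.496]]}}

```text
time: 34.05
tcp_pos: [0.4796, -0.2306, 0.0884]
ee_rot: [-0.001, 0.592, 0.806, -0.0]
force: [-0.1, 0.6, -0.6]
gripper_width: 0.452
grasp_force: 60.4
```

Emit:
{"method": "jog_arm", "body": {"series": [[1, 0, 0, 1, 0], [1, 0, 0, 2, 0], [1, 0, 0, 2, 0], [1, 0, 0, 2, 0], [1, 0, 0, 2, 0], [1, 0, 0, 2, 0], [1, 0, 0, 2, 0], [1, 0, 0, 2, 0], [1, 0, 0, 2, 0], [1, 0, 0, 2, 0]]}}

```text
time: 35.05
tcp_pos: [0.4804, -0.2312, 0.0703]
ee_rot: [-0.0, 0.592, 0.806, 0.0]
force: [0.7, 0.5, -1.0]
gripper_width: 0.453
grasp_force: 60.4
```

```bash
python3 - <<'E'
from h import *
print(tool()[2]['gripper_width'])
go([.4799,-.2307,.0569],107.4)
E
```

```text
0.45310937784356964
target [ 0.4799 -0.2307  0.0569] shift cm [ 0.06 -0.03  1.34] turn 0.0 | now [ 0.4804 -0.2312  0.0703] 107.42 q6 0.82 t 35.05
```

Emit:
{"method": "jog_arm", "body": {"series": [[1, 0.1, 0, 0.6, 0], [1, 0.1, 0, 1, 0], [1, 0.1, 0, 1.2, 0], [1, 0.1, 0, 1.3, 0], [1, 0.1, 0, 1.3, 0], [1, 0.1, 0, 1.3, 0], [0.39, 0.1, 0, 1.3, 0], [0.39, 0.1, 0, 1.3, 0], [0.39, 0.1, 0, 1.3, 0], [0.39, 0.1, 0, 1.3, 0]]}}

```text
time: 36.05
tcp_pos: [0.4801, -0.2302, 0.0573]
ee_rot: [0.0, 0.592, 0.806, 0.0]
force: [-0.7, 0.7, -0.1]
gripper_width: 0.608
grasp_force: 0.0
```

Emit:
{"method": "jog_arm", "body": {"series": [[0.39, 0, 0, -2, 0], [0.39, 0, 0, -5, 0], [0.39, 0, 0, -7, 0], [0.39, 0, 0, -7, 0], [0.39, 4, -2, -7, 0], [0.39, 9, -5, -7, 0], [0.39, 13, -8, -7, 0], [0.39, 15, -10, -7, 0], [0.39, 15, -10, -7, 0], [0.39, 15, -10, -7, 0]]}}

```text
time: 37.05
tcp_pos: [0.3398, -0.1169, 0.1273]
ee_rot: [0.0, 0.592, 0.806, 0.0]
force: [1.0, -0.6, 0.2]
gripper_width: 0.611
grasp_force: 0.0
```

```bash
python3 stack.py .072; python3 meas.py | grep -v rim
python3 - <<'E'
from h import *
go([.601,.0802,.12],78.1)
E
```

```text
stack top ((481.8170471191406, -230.32420349121094), (39.739959716796875, 59.20381164550781), 17.213268280029297) z 0.07090604883714945 in plate [[1.28315342 1.35254473]]
carton z 0.0252 ctr [601.2  80.2] size [59.8 38.9] ang 78.1 box [[36.8 39.1]]
lid ((461.4779968261719, 356.70721435546875), (181.1337432861328, 184.45826721191406), 89.91305541992188)
target [0.5 0.  0.2] shift cm [ 6.45 18.7  -7.25] turn 0.454 | now [ 0.3409 -0.1175  0.1273] 107.41 q6 0.93 t 37.15
target [0.601  0.0802 0.12  ] shift cm [11.08 30.73  0.75] turn 0.512 | now [ 0.3409 -0.1175  0.1273] 107.41 q6 0.93 t 37.15
```

Emit:
{"method": "jog_arm", "body": {"series": [[0.42, 1.5, 4, 0, 0.1], [0.42, 3, 8.5, 0, 0.2], [0.42, 4.5, 13, 0, 0.3], [0.42, 6.2, 17.5, 0, 0.4], [0.42, 8, 22, 0, 0.512], [0.42, 9.6, 26.5, 0, 0.512], [0.42, 11.1, 30.7, 1, 0.512], [0.42, 11.1, 30.7, 2, 0.512], [0.42, 11.1, 30.7, 2, 0.512], [0.42, 11.1, 30.7, 2, 0.512]]}}

```text
time: 38.15
tcp_pos: [0.599, 0.0802, 0.1064]
ee_rot: [-0.001, 0.777, 0.63, -0.001]
force: [-0.8, 0.4, 0.3]
gripper_width: 0.582
grasp_force: 0.0
```

```bash
python3 - <<'E'
from h import *
go([.601,.0800,.0105],78.1)
E
```

```text
target [0.601  0.08   0.0105] shift cm [0.03 0.22 9.59] turn -0.001 | now [0.599  0.0802 0.1064] 78.05 q6 1.91 t 38.15
```

Emit:
{"method": "jog_arm", "body": {"series": [[0.42, 0, 0, 3, 0], [0.42, 0, 0, 6, 0], [0.42, 0, 0, 8, 0], [0.42, 0, 0, 9, 0], [0.42, 0, 0, 9.5, 0], [0.42, 0, 0, 9.5, 0], [0.42, 0, 0, 9.5, 0], [0.42, 0, 0, 9.5, 0], [0.42, 0, 0, 9.5, 0], [0.48, 0, 0, 9.5, 0]]}}

```text
time: 39.15
tcp_pos: [0.5997, 0.0809, 0.0128]
ee_rot: [0.0, 0.777, 0.63, 0.0]
force: [-0.4, 0.9, -0.6]
gripper_width: 0.523
grasp_force: 0.0
```

Emit:
{"method": "jog_arm", "body": {"series": [[0.54, 0, 0, 0, 0], [0.6, 0, 0, 0, 0], [0.8, 0, 0, 0, 0], [1, 0, 0, 0, 0], [1, 0, 0, 0, 0], [1, 0, 0, 0, 0], [1, 0, 0, 0, 0], [1, 0, 0, 0, 0], [1, 0, 0, 0, 0], [1, 0, 0, 0, 0]]}}

```text
time: 40.15
tcp_pos: [0.5998, 0.0809, 0.013]
ee_rot: [0.0, 0.777, 0.63, 0.0]
force: [-0.9, 0.9, 6.7]
gripper_width: 0.451
grasp_force: 60.7
```

Emit:
{"method": "jog_arm", "body": {"series": [[1, 0, 0, -1, 0], [1, 0, 0, -3, 0], [1, 0, 0, -6, 0], [1, 0, 0, -9, 0], [1, 0, 0, -12, 0], [1, 0, 0, -14, 0], [1, 0, 0, -14, 0], [1, 0, 0, -14, 0], [1, 0, 0, -14, 0], [1, 0, 0, -14, 0]]}}

```text
time: 41.15
tcp_pos: [0.5988, 0.0807, 0.151]
ee_rot: [-0.001, 0.777, 0.63, -0.001]
force: [-0.9, -0.3, -1.4]
gripper_width: 0.453
grasp_force: 60.5
```

```bash
python3 - <<'E'
from h import *
print(tool()[2]['gripper_width'])
go([.4799,-.2307,.15],107.4)
E
```

```text
0.45291524707764985
target [ 0.4799 -0.2307  0.15  ] shift cm [-32.92  -5.2    0.14] turn -0.512 | now [0.5988 0.0807 0.151 ] 78.08 q6 1.91 t 41.15
```

Emit:
{"method": "jog_arm", "body": {"series": [[1, -3, -0.5, 0, 0], [1, -7, -1.1, 0, -0.1], [1, -11, -1.7, 0, -0.2], [1, -15, -2.4, 0, -0.3], [1, -19, -3, 0, -0.4], [1, -23, -3.6, 0, -0.512], [1, -27, -4.3, 0, -0.512], [1, -31, -4.9, 0, -0.512], [1, -32.9, -5.2, 1, -0.512], [1, -32.9, -5.2, 3, -0.512]]}}

```text
time: 42.15
tcp_pos: [0.4802, -0.2331, 0.1224]
ee_rot: [0.001, 0.593, 0.805, -0.0]
force: [0.3, 0.5, 0.2]
gripper_width: 0.454
grasp_force: 60.4
```

Emit:
{"method": "jog_arm", "body": {"series": [[1, 0, 0, 1, 0], [1, 0, 0, 2, 0], [1, 0, 0, 2.5, 0], [1, 0, 0, 2.5, 0], [1, 0, 0, 2.5, 0], [1, 0, 0, 2.5, 0], [1, 0, 0, 2.5, 0], [1, 0, 0, 2.5, 0], [1, 0, 0, 2.5, 0], [1, 0, 0, 2.5, 0]]}}

```text
time: 43.15
tcp_pos: [0.4807, -0.2304, 0.0974]
ee_rot: [0.0, 0.592, 0.806, 0.0]
force: [-0.6, 0.0, -0.4]
gripper_width: 0.45
grasp_force: 60.4
```

```bash
python3 - <<'E'
from h import *
print(tool()[2]['gripper_width'])
go([.4800,-.2310,.081],107.4)
E
```

```text
0.4500875481187173
target [ 0.48  -0.231  0.081] shift cm [-0.04 -0.08  1.64] turn 0.0 | now [ 0.4807 -0.2304  0.0974] 107.41 q6 0.82 t 43.15
```

Emit:
{"method": "jog_arm", "body": {"series": [[1, 0, -0.1, 0.6, 0], [1, 0, -0.1, 1.1, 0], [1, 0, -0.1, 1.4, 0], [1, 0, -0.1, 1.6, 0], [1, 0, -0.1, 1.6, 0], [1, 0, -0.1, 1.6, 0], [0.39, 0, -0.1, 1.6, 0], [0.39, 0, -0.1, 1.6, 0], [0.39, 0, -0.1, 1.6, 0], [0.39, 0, -0.1, 1.6, 0]]}}

```text
time: 44.15
tcp_pos: [0.4797, -0.2307, 0.0813]
ee_rot: [-0.0, 0.592, 0.806, 0.0]
force: [0.2, 0.4, -0.7]
gripper_width: 0.606
grasp_force: 0.0
```

Emit:
{"method": "jog_arm", "body": {"series": [[0.39, 0, 0, -2, 0], [0.39, 0, 0, -5, 0], [0.39, 0, 0, -7, 0], [0.39, 0, 0, -7, 0], [0.39, 4, -2, -7, 0], [0.39, 9, -5, -7, 0], [0.39, 13, -8, -7, 0], [0.39, 17, -10, -7, 0], [0.39, 21, -10, -7, 0], [0.39, 23, -10, -7, 0]]}}

```text
time: 45.15
tcp_pos: [0.3128, -0.0393, 0.1507]
ee_rot: [-0.001, 0.592, 0.806, -0.0]
force: [0.3, 0.6, -0.2]
gripper_width: 0.613
grasp_force: 0.0
```

```bash
python3 stack.py .094; python3 meas.py
python3 - <<'E'
from h import *
c=cam('top');s=cam('scene');cv2.imwrite('pics/t6.png',cv2.resize(np.vstack([c['pixels'][110:300,0:380],s['pixels'][100:290,100:480]]),(760,600)))
go([.4603,.3566,.14],90)
E
```

```text
stack top ((481.1925354003906, -230.6814727783203), (39.373878479003906, 59.057674407958984), 17.22926139831543) z 0.09311523465563495 in plate [[0.58011306 1.19960525]]
lid ((461.45733642578125, 356.6064758300781), (181.28265380859375, 184.60076904296875), 89.93097686767578)
rim 668 ((558.8761596679688, 46.14228439331055), (173.70376586914062, 179.97964477539062), 81.36995697021484)
target [0.5 0.  0.2] shift cm [-1.85 18.93 -4.92] turn 0.457 | now [ 0.3139 -0.0395  0.1509] 107.57 q6 1.14 t 45.25
target [0.4603 0.3566 0.14  ] shift cm [33.56 25.77  1.11] turn 0.306 | now [ 0.3156 -0.041   0.1511] 107.51 q6 1.14 t 45.35
```

View pics/t6.png

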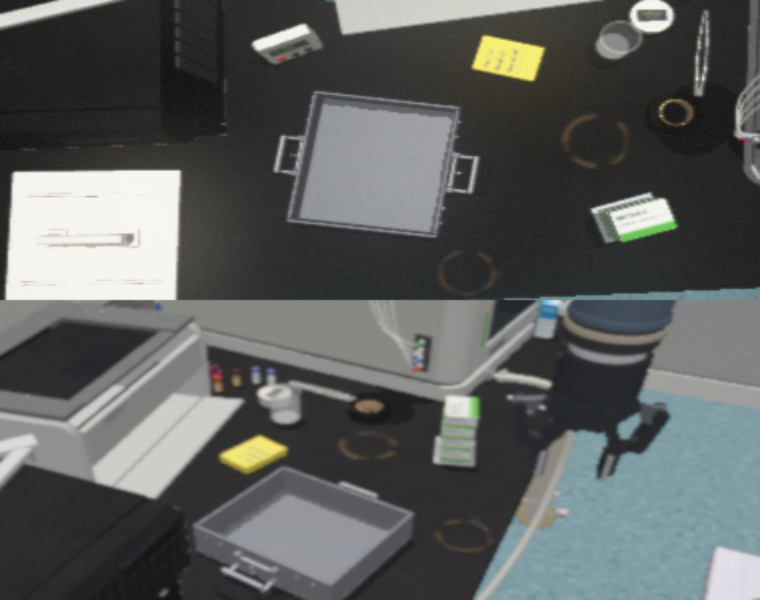

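```bash
python3 - <<'E'
from h import *
for n in ('top','scene'):
    c=cam(n); W=cloud(c); W=W[np.isfinite(W).all(-1)]; b=inv(B,W); 
    q=(W[:,2]>.042)&(W[:,2]<.053)&(abs(b[:,0])<.1)&(abs(b[:,1])<.1); b=b[q]
    e=b[(abs(b[:,0])>.035)&(abs(b[:,0])<.08)]; yl=e[e[:,1]>.05][:,1]; yr=e[e[:,1]<-.05][:,1]
    f=b[abs(b[:,1])<.06]; xf=f[f[:,0]>.06][:,0]; xn=f[f[:,0]<-.06][:,0]
    P=lambda a:np.round(np.percentile(a,[3,50,97])*1000,1) if len(a)>5 else len(a)
    print(n,'yl',P(yl),'yr',P(yr),'xf',P(xf),'xn',P(xn))
    for nm,a,i in (('yl',e[e[:,1]>.05],0),('yr',e[e[:,1]<-.05],0),('xf',f[f[:,0]>.06],1),('xn',f[f[:,0]<-.06],1)):
        if len(a)>5: print(nm,'slope deg',round(np.degrees(np.polyfit(a[:,i],a[:,1-i],1)[0]),2))
    if n=='top':
        g=c['pixels'].astype(int).sum(2)
        bb=inv(B,ray(c,[[u,v] for v in range(384) for u in range(512)],.004)).reshape(384,512,2)
        m=(c['pixels'].min(2)>85)&(abs(bb[...,0])<.1)&(abs(bb[...,1])<.095); m=cv2.morphologyEx(m.astype(np.uint8),cv2.MORPH_OPEN,np.ones((7,7)))
        u=proj(c,[*fr(B,0,0),.004])[0].astype(int)
        print('floor',c['pixels'][u[1],u[0]],rect_at(c,m,tuple(u),.004)[0])
E
```

```text
top yl [76.5 78.3 80.7] yr [-79.1 -77.2 -75.3] xf [85.8 87.6 89.8] xn [-89.9 -87.8 -86. ]
yl slope deg -0.05
yr slope deg 0.0
xf slope deg -0.1
xn slope deg -0.01
floor [162 156 154] ((555.2645263671875, 43.84135818481445), (163.25257873535156, 178.83067321777344), 81.38553619384766)
scene yl [77.5 80.1 81.7] yr [-79.  -75.6 -73.5] xf [85.4 86.9 90.4] xn [-90.3 -89.1 -85.9]
yl slope deg -0.02
yr slope deg -0.1
xf slope deg 0.02
xn slope deg 0.09
```

Emit:
{"method": "jog_arm", "body": {"series": [[0.6, 4, 2, 0, 0.1], [0.6, 8, 5, 0, 0.2], [0.6, 12, 8, 0, 0.306], [0.6, 16, 11, 0, 0.306], [0.6, 20, 14, 0, 0.306], [0.6, 24, 17, 0, 0.306], [0.6, 27.5, 20, 0, 0.306], [0.6, 31, 23.5, 0, 0.306], [0.6, 33.6, 25.8, 1, 0.306], [0.6, 33.6, 25.8, 4, 0.306]]}}

```text
time: 46.45
tcp_pos: [0.4661, 0.3621, 0.1117]
ee_rot: [0.0, 0.707, 0.707, 0.004]
force: [0.8, 0.3, -0.2]
gripper_width: 0.402
grasp_force: 0.0
```

Emit:
{"method": "jog_arm", "body": {"series": [[0.6, 0, 0, 0, 0], [0.6, 0, 0, 0, 0], [0.6, 0, 0, 0, 0], [0.6, 0, 0, 0, 0], [0.6, 0, 0, 0, 0], [0.6, 0, 0, 0, 0], [0.6, 0, 0, 0, 0], [0.6, 0, 0, 0, 0], [0.6, 0, 0, 0, 0], [0.6, 0, 0, 0, 0]]}}

```text
time: 47.45
tcp_pos: [0.461, 0.3567, 0.1113]
ee_rot: [-0.0, 0.708, 0.706, -0.0]
force: [-0.7, -0.6, 0.5]
gripper_width: 0.4
grasp_force: 0.0
```

```bash
python3 - <<'E'
from h import *
go([.4603,.3566,.0224],90)
L=dict(o=np.array([.4603,.3566]),yaw=0.)
for n in ('top','scene'):
    c=cam(n); W=cloud(c); W=W[np.isfinite(W).all(-1)]
    b=inv(L,W)
    for nm,lo,hi in (('plate',.004,.018),('bar',.036,.05)):
        q=(W[:,2]>lo)&(W[:,2]<hi)&(abs(b[:,0])<.12)&(abs(b[:,1])<.12)
        if q.sum()>10: print(n,nm,q.sum(),np.round(b[q].min(0)*1000,1),np.round(b[q].max(0)*1000,1))
E
```

```text
target [0.4603 0.3566 0.0224] shift cm [-0.01 -0.07  8.89] turn -0.002 | now [0.461  0.3567 0.1113] 89.89 q6 2.23 t 47.45
top plate 6229 [-92.1 -91.1] [96.4 92.4]
top bar 255 [ -5.  -44.8] [ 6.6 44.5]
scene plate 2970 [ -91.8 -119. ] [118.9  25.3]
scene bar 150 [ -5.4 -42.3] [7.  0.3]
```

Emit:
{"method": "jog_arm", "body": {"series": [[0.6, 0, -0.05, 3, 0], [0.6, 0, -0.05, 6, 0], [0.6, 0, -0.05, 8, 0], [0.6, 0, -0.05, 8.7, 0], [0.6, 0, -0.05, 8.9, 0], [0.6, 0, -0.05, 8.9, 0], [0.6, 0, -0.05, 8.9, 0], [0.6, 0, -0.05, 8.9, 0], [0.8, 0, -0.05, 8.9, 0], [1, 0, -0.05, 8.9, 0]]}}

```text
time: 48.55
tcp_pos: [0.4609, 0.357, 0.023]
ee_rot: [0.0, 0.708, 0.706, 0.001]
force: [-1.1, -1.1, 2.8]
gripper_width: 0.121
grasp_force: 58.6
```

Emit:
{"method": "jog_arm", "body": {"series": [[1, 0, 0, 0, 0], [1, 0, 0, 0, 0], [1, 0, 0, 0, 0], [1, 0, 0, 0, 0], [1, 0, 0, -1, 0], [1, 0, 0, -3, 0], [1, 0, 0, -6, 0], [1, 0, 0, -9, 0], [1, 0, 0, -10, 0], [1, 0, 0, -10, 0]]}}

```text
time: 49.55
tcp_pos: [0.4612, 0.3572, 0.1237]
ee_rot: [0.0, 0.708, 0.706, 0.001]
force: [-0.2, -0.1, -2.3]
gripper_width: 0.126
grasp_force: 58.9
```

```bash
python3 - <<'E'
from h import *
o=tool()[2]; print(o['gripper_width'],o['force'])
go([.450,.06,.125],81.4)
go([.5594,.0470,.125],81.4)
E
```

```text
0.12585577735298997 [-0.15924355 -0.06347747 -2.31416632]
target [0.45  0.06  0.125] shift cm [-29.72  -1.06  -0.19] turn 0.148 | now [0.4612 0.3572 0.1237] 89.88 q6 2.23 t 49.55
target [0.5594 0.047  0.125 ] shift cm [-31.     9.88  -0.17] turn 0.148 | now [0.4612 0.3572 0.1237] 89.88 q6 2.23 t 49.55
```

Emit:
{"method": "jog_arm", "body": {"series": [[1, -3, -0.5, 0, 0], [1, -6.5, -1, 0, 0], [1, -10, -1, 0, 0], [1, -14, -1, 0, 0], [1, -18, -1, 0, 0], [1, -22, -1, 0, 0.05], [1, -26, -1, 0, 0.1], [1, -29.7, -1, 0, 0.148], [1, -30, 2, 0, 0.148], [1, -30.5, 5, 0, 0.148]]}}

```text
time: 50.55
tcp_pos: [0.5093, 0.0502, 0.1209]
ee_rot: [-0.001, 0.759, 0.651, -0.001]
force: [1.0, 0.5, -2.4]
gripper_width: 0.123
grasp_force: 59.0
```

Emit:
{"method": "jog_arm", "body": {"series": [[1, -0.2, 2, 0, 0], [1, -0.3, 4, 0, 0], [1, -0.3, 5, 0, 0], [1, -0.3, 5, 1, 0], [1, -0.3, 5, 2, 0], [1, -0.3, 5, 3, 0], [1, -0.3, 5, 3, 0], [1, -0.3, 5, 3, 0], [1, -0.3, 5, 3, 0], [1, -0.3, 5, 3, 0]]}}

```text
time: 51.55
tcp_pos: [0.5592, 0.0412, 0.0929]
ee_rot: [0.0, 0.758, 0.652, 0.0]
force: [-0.5, -0.2, -2.2]
gripper_width: 0.125
grasp_force: 59.0
```

```bash
python3 - <<'E'
from h import *
o=tool()[2]; print(o['gripper_width'],o['force'])
go([.5594,.0470,.0634],81.4)
c=cam('scene'); W=cloud(c); W=W[np.isfinite(W).all(-1)]; b=inv(B,W)
q=(abs(b[:,0])<.11)&(abs(b[:,1])<.11)&(W[:,2]>.06)&(W[:,2]<.1); p=W[q]
k=(b[q][:,0]<-.03); A=np.c_[b[q][k],np.ones(k.sum())]; print('plane',np.linalg.lstsq(A,p[k][:,2],rcond=None)[0],k.sum(),np.round(b[q].min(0),4),np.round(b[q].max(0),4))
E
```

```text
0.125312165841654 [-0.48076525 -0.20403588 -2.19326301]
target [0.5594 0.047  0.0634] shift cm [ 0.57 -0.06  2.95] turn 0.0 | now [0.5592 0.0412 0.0929] 81.41 q6 1.79 t 51.55
plane [ 0.00644119 -0.00140766  0.08308182] 1870 [-0.092  -0.0962] [0.0961 0.0878]
```

Emit:
{"method": "jog_arm", "body": {"series": [[1, 0.2, 0, 0, 0], [1, 0.4, 0, 0, 0], [1, 0.6, 0, 0, 0], [1, 0.6, 0, 0.7, 0], [1, 0.6, 0, 1.4, 0], [1, 0.6, 0, 1.8, 0], [1, 0.6, 0, 1.8, 0], [1, 0.6, 0, 1.8, 0], [1, 0.6, 0, 1.8, 0], [1, 0.6, 0, 1.8, 0]]}}

```text
time: 52.6
tcp_pos: [0.56, 0.0471, 0.0745]
ee_rot: [0.0, 0.758, 0.652, 0.0]
force: [-0.2, 0.4, -3.8]
gripper_width: 0.129
grasp_force: 59.0
```

```bash
python3 - <<'E'
from h import *
o=tool()[2]; print(o['gripper_width'],o['force'])
go([.5594,.0470,.0634],81.4)
for n in ('scene','top'):
    c=cam(n); W=cloud(c); W=W[np.isfinite(W).all(-1)]; b=inv(B,W)
    q=(abs(b[:,0])<.11)&(abs(b[:,1])<.11)&(W[:,2]>.053)&(W[:,2]<.07); print(n,np.round(np.percentile(b[q],[0.3,99.7],axis=0),4))
E
```

```text
0.12948951187885277 [-0.18496714  0.40969549 -3.75257064]
target [0.5594 0.047  0.0634] shift cm [-0.02 -0.06  1.11] turn 0.0 | now [0.56   0.0471 0.0745] 81.4 q6 1.8 t 52.6
scene [[-0.0907 -0.0882]
 [ 0.0938  0.0924]]
top [[-0.0904 -0.0895]
 [ 0.0942  0.0054]]
```

Emit:
{"method": "jog_arm", "body": {"series": [[1, -0.05, -0.1, 0, 0], [1, -0.05, -0.1, 0, 0], [1, -0.05, -0.1, 0.2, 0], [1, -0.05, -0.1, 0.4, 0], [1, -0.05, -0.1, 0.6, 0], [1, -0.05, -0.1, 0.8, 0], [1, -0.05, -0.1, 0.9, 0], [1, -0.05, -0.1, 1, 0], [1, -0.05, -0.1, 1.05, 0], [1, -0.05, -0.1, 1.05, 0]]}}

```text
time: 53.7
tcp_pos: [0.5588, 0.0467, 0.0641]
ee_rot: [0.0, 0.758, 0.652, 0.0]
force: [-1.1, -0.4, 1.7]
gripper_width: 0.127
grasp_force: 59.5
```

Emit:
{"method": "jog_arm", "body": {"series": [[1, 0, 0, 0.05, 0], [1, 0, 0, 0.05, 0], [0.6, 0, 0, 0.05, 0], [0.6, 0, 0, 0.05, 0], [0.6, 0, 0, 0.05, 0], [0.6, 0, 0, 0.05, 0], [0.6, 0, 0, -2, 0], [0.6, 0, 0, -6, 0], [0.6, 0, 0, -10, 0], [0.6, 0, 0, -14, 0]]}}

```text
time: 54.7
tcp_pos: [0.5585, 0.0467, 0.2052]
ee_rot: [-0.0, 0.758, 0.652, -0.0]
force: [1.5, 0.1, -0.2]
gripper_width: 0.403
grasp_force: 0.0
```

Emit:
{"method": "jog_arm", "body": {"series": [[0.6, 0, -4, 0, 0], [0.6, 0, -9, 0, 0], [0.6, 0, -14, 0, 0], [0.6, 0, -19, 0, 0], [0.6, 0, -22, 0, 0], [0.6, 0, -22, 0, 0], [0.6, 0, -22, 0, 0], [0.6, 0, -22, 0, 0], [0.6, 0, -22, 0, 0], [0.6, 0, -22, 0, 0]]}}

```text
time: 55.7
tcp_pos: [0.3419, 0.0795, 0.2036]
ee_rot: [-0.0, 0.758, 0.652, -0.0]
force: [0.6, 0.0, 0.0]
gripper_width: 0.4
grasp_force: 0.0
```

```bash
python3 stack.py .094; python3 - <<'E'
from h import *
for n in ('scene','top'):
    c=cam(n); W=cloud(c); W=W[np.isfinite(W).all(-1)]; b=inv(B,W)
    q=(abs(b[:,0])<.1)&(abs(b[:,1])<.1)&(W[:,2]>.045)&(W[:,2]<.065)&((abs(b[:,0])>.03)|(abs(b[:,1])>.06)); A=np.c_[b[q],np.ones(q.sum())]
    print(n,np.linalg.lstsq(A,W[q][:,2],rcond=None)[0],np.round(np.percentile(b[q],[0.3,99.7],axis=0),4))
s=c['pixels']; c=cam('scene'); cv2.imwrite('pics/fin.png',cv2.resize(np.vstack([s[110:300,60:400],c['pixels'][110:300,120:460]]),(680,600)))
go([.4,.0,.25],81)
E
```

```text
stack top ((481.2008056640625, -230.6699981689453), (39.37529754638672, 59.0566291809082), 17.200145721435547) z 0.09304309923492984 in plate [[0.59145103 1.20806186]]
scene [ 0.00067088 -0.00124111  0.05387854] [[-0.0919 -0.0894]
 [ 0.0933  0.092 ]]
top [0.00046718 0.00046005 0.05113965] [[-0.0917 -0.0897]
 [ 0.0932  0.091 ]]
target [0.4  0.   0.25] shift cm [-6.99  6.98 -4.64] turn 0.007 | now [0.3414 0.0795 0.2037] 81.39 q6 1.95 t 55.9
```

View pics/fin.png

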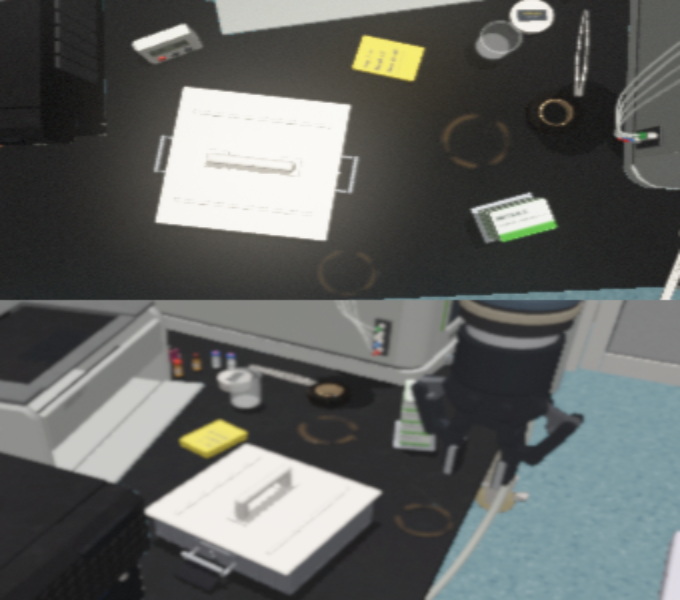

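The lid is level at its original height, both clips are open, the stack is standing, and the beaker, timer and tape haven't moved.

```bash
python3 -c "
from cell import manip
print(manip.sign_off())"
```

```text
the job is handed in; nothing more can be done
None
```

The job is done and handed in: both clips are open, all four cartons are stacked squarely on the steel plate (about 1 mm off centre), and the lid is back on flush, though the wrist force read 52 N once while gripping the second carton.

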